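Sort bronze bushes with a go/no-go slot gauge

TASK

Three turned bronze bushes stand on the engine bench. Find the one that passes the green go jaws of the slot gauge but stops on the red no-go jaws, and leave it standing upright in the gauge, resting on the red jaws; lower it in, do not drop or ram it. The one so thin that it would fall through the red jaws as well is scrap: put it in the red tray.

Things in the scene. Friction and masses are not known exactly. Their poses are not given: they have to be found in the camera images.
- bush_44_center (a point): Centre (half-way up) of a bronze bush: a plain upright tube, outside diameter 44 mm, 75 mm tall, about 0.45 kg, standing loose on the bench; z is its long axis, upward. Another bronze bush, 58 mm in diameter, of the same height and too thick for the go jaws, stands near by and is not listed.
- bush_28_center (a point): Centre (half-way up) of a bronze bush: a plain upright tube, outside diameter 28 mm, 75 mm tall, about 0.25 kg, standing loose on the bench; z is its long axis, upward.
- gauge: Fixed slot gauge, 130 x 120 mm base; origin: centre of its underside, z up. A slot 110 mm long, open above and at both ends, runs along its x, over the origin. Red no-go jaws: gap 32 mm, tops form ledges 30 mm above the bench. On them green go jaws: gap 50 mm up to 52 mm, then flared to 70 mm at the top, 62 mm. A bush on the ledges has its centre at 67.5 mm: grip it high to clear the jaws.
- tray: Shallow red plastic scrap tray fixed on the bench, outside 160 mm (its x) x 130 mm (its y) x 35 mm high, walls and floor 4 mm thick, open above; origin at the centre of its underside on the bench, z up.
There are look-alikes about, which are no part of the job. What is shaped like the part that bears bush_28_center but black or blue is not meant. What is shaped like the part that bears bush_44_center but white is not meant.

How it is judged:
At the end, for the whole second after the job is handed in: The 44 mm bush stands within 10 degrees of upright on the no-go ledges in the slot: within 45 mm of its middle lengthwise and 12 mm sideways, centre 62 to 74 mm above the gauge's underside. The 28 mm bush is in the red tray: centre inside the walls, under 55 mm above the tray's underside (x of bush_44_center in the frame of gauge between -0.045 and 0.045 m and y of bush_44_center in the frame of gauge between -0.012 and 0.012 m and z of bush_44_center in the frame of gauge between 0.062 and 0.074 m and angle between bush_44_center's own z axis and vertical below 0.17 rad and x of bush_28_center in the frame of tray between -0.076 and 0.076 m and y of bush_28_center in the frame of tray between -0.061 and 0.061 m and z of bush_28_center in the frame of tray between 0 and 0.055 m); the robot touches nothing.
It fails at once if the 44 mm bush is rammed or dropped hard into the gauge (over 60 N between them) (contact force between bush_44 and gauge above 60 N).
It also fails if it takes over 51 s, if anything falls off the work surface, if the arm or the gripper's body presses on something with over 40 N, if the wrist force passes 120 N, or if a joint passes its speed limit or range.

ROBOT

A 6-joint arm with a two-finger parallel gripper is mounted at the origin on the work surface. World frame = base frame: x ahead of the robot, y to its left, z up, the work surface at z = 0. Lengths are in m, angles in rad, forces in N, time in s.
With the tool pointing down it reaches from about 0.25 to 0.8 m from the base axis. Payload 8.5 kg.
Tool frame: the origin (TCP) lies midway between the tips of the shut fingers; the grasp point (between the pads) lies 19 mm behind it; y points along the fingers, z is the direction in which the jaws open and shut, and the axes are right-handed (so a half turn about y gives the same grasp; the last joint's range is limited). The gripper opens to 85 mm and grips with 20 to 120 N. Pads are 22 mm wide; open, the fingers measure 114 mm over their backs; the gripper's body (76 mm by 85 mm) begins 54 mm behind the grasp point. The pads swing forward as they close: fully open they stand 13 mm farther back than shut.
Start: joints at [-1.306, 0.238, -0.013, 1.319, 0, 1.571], TCP at [0.137, -0.507, 0.231] pointing down, gripper open.
Joint ranges: [-2.66, 2.66], [-1.03, 1.9], [-1.14, 1.46], [-1.82, 2.27], [-1.45, 1.34], [-3.14, 3.14]. Speed limits (rad/s): [2.22, 2.22, 2.79, 3.14, 3.14, 3.14].

INTERFACE

Orientations are given as [roll, pitch, yaw] about the fixed x, y, z axes, in that order (R = Rz(yaw) Ry(pitch) Rx(roll)).
In Python, from cell import arm gives the robot as it stands.
- The arm moves only by the tool arm_command, never from a script. Its argument "moves" is a list of rows, each an object of numbers: "gripper": the gripper's target within -1 to 1 (shut at 1, half-way at 0, fully open at -1); "dx", "dy", "dz": the shift along the tool's x, y, z in mm; "twist": the turn about the tool's y in degrees. In form: [{"gripper": .., "dx": .., "dy": .., "dz": .., "twist": ..}, ...]. A call has exactly 10 rows; each row is the pose to reach, as a shift and turn from the pose commanded when the call began, along the tool's axes at that moment; what a row does not reach only later rows make up. A row lasts 1/10 s, in which the tool goes at most 50 mm and 8.59 degrees, less where a joint would pass 70% of its speed; a pose out of reach is approached as far as the arm can. A call with a gripper value outside its range is refused whole. The fingers move at their own pace and stop on an object; the grip force is fixed at half the most. Time passes only in rows, so rows that repeat a pose let the fingers close, or fill a call up. It gives the time, the measured TCP pose, the force and the opening at its end, in the units of the state.
- arm.observe(): the state, without advancing time (a new reading comes with each control period).
- arm.get_image(name): name is "scene" or "top" or "wrist"; returns the picture (420x560x3 uint8, red, green, blue); there is no depth.
- arm.calibration(name): a dict with "fx", "fy", "cx", "cy" (pixels), "k1" (the pictures are not rectified: a ray, as slopes to the right and down, at radius r is drawn at 1 + k1 r^2 times it, then the intrinsics apply), "R" (3x3) and "t" (3): a world point X has camera coordinates R X + t. Camera axes: x right, y down, z forward; pixel columns grow to the right and rows downward; lengths in m; the calibration is good to about 2 mm. A picture is of the moment at which its call begins: read the wrist's pose just before it. calibration takes no time and is no camera call; for the wrist camera it gives the pose at the moment of the call.
- arm.hand_in(): hands the job in, once; it reports no verdict.
The state is a dict: "clock": time; "qpos": joint angles; "qvel": joint speeds; "joint_efforts": joint torques, N m; "ee_pos": TCP position; "tool_rot": TCP orientation; "contact_force": force on the tool from outside, world axes, zero at the start; "torque": the same for the moment, N m; "grip_width": finger opening in m.
Only numpy, scipy, OpenCV 4.12 (cv2) and the standard library are available. Lean on these libraries where they do the work, as an engineer would, in place of code of your own. Each camera call takes 0.05 s, during which the arm holds its last target.

## Working session

There is one attempt and no reset: what is moved stays moved. The work goes in short steps, Python scripts to look and compute and a tool call to move; the robot and the scene stay as the last step left them, time stands still between calls to the robot, and variables do not carry over. Pictures are saved under pics/ and viewed, and the job is handed in when it is done.

Besides the shell and the picture viewer there is one more tool, called after "Request:" as a command line: name --argument value ..., lists and objects as JSON in quotes. arm_command: Moves the arm, as the interface text tells. Its arguments: {"type":"object","properties":{"moves":{"type":"array"}},"required":["moves"]}

```bash
mkdir -p pics; ls; python3 - <<'E'
from cell import arm
import cv2
s=arm.observe();print(s)
for n in("scene","top"):
    im=arm.get_image(n);cv2.imwrite(f"pics/{n}0.png",im[:,:,::-1]);c=arm.calibration(n);print(n,c)
E
```

```text
pics
{'clock': 0.0, 'qpos': array([-1.30597935e+00,  2.38771575e-01, -1.42286975e-02,  1.31920315e+00,
       -1.23515781e-05,  1.57076706e+00]), 'qvel': array([ 0.00034841, -0.00099416,  0.00046201,  0.00042958, -0.00096183,
       -0.00059731]), 'joint_efforts': array([-7.38395956e-04, -5.38780260e+01,  3.46439266e+01,  1.83555018e-02,
       -1.87078813e-04, -1.41568685e-05]), 'ee_pos': array([ 0.13730014, -0.50630944,  0.2306924 ]), 'tool_rot': array([-1.57220342e+00, -1.23103784e-05, -2.87674639e+00]), 'contact_force': array([0.00813797, 0.2116678 , 0.01493201]), 'torque': array([0.02998998, 0.04393452, 0.03310086]), 'grip_width': 0.0854916944509878}
scene {'fx': 411.2476949427664, 'fy': 411.2476949427664, 'cx': 281.4889796894611, 'cy': 201.74274239545858, 'k1': 0.029676913613960746, 'R': array([[ 0.16322132,  0.9863669 , -0.02095564],
       [ 0.67549656, -0.12720994, -0.72630712],
       [-0.71907107,  0.10439334, -0.68705082]]), 't': array([-0.10369363, -0.31576991,  1.062147  ])}
top {'fx': 531.5513500119562, 'fy': 531.5513500119562, 'cx': 284.8258320092443, 'cy': 202.60846284721802, 'k1': -0.010773178490177596, 'R': array([[ 0.00675978, -0.99982311, -0.01755174],
       [-0.99775511, -0.00557426, -0.06673585],
       [ 0.06662621,  0.01796346, -0.99761629]]), 't': array([0.01180717, 0.53343229, 0.98027553])}
```

View pics/scene0.png

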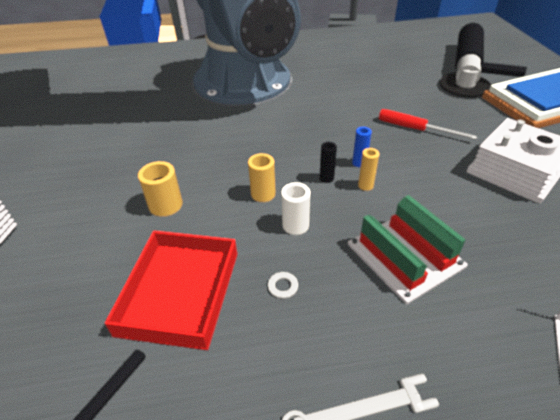

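View pics/top0.png

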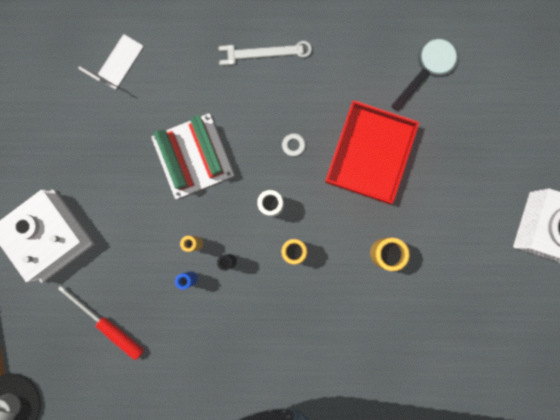

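Top-view candidates:
- Bronze 28: (190,243), with look-alikes black (228,262) and blue (185,281).
- Bronze 44: (293,250), with look-alikes white (270,203) and the too-thick bronze bush (391,254).
- Gauge about (192,157), tray about (373,153).

Next come close crops and silhouette fitting in both views.

```bash
cat > h.py <<'E'
import numpy as np,cv2
from cell import arm
from scipy.optimize import minimize
def proj(c,X):
    X=np.atleast_2d(X);p=X@np.array(c['R']).T+np.array(c['t']);s=p[:,:2]/p[:,2:]
    s=s*(1+c['k1']*(s**2).sum(1,keepdims=True))
    return s*[c['fx'],c['fy']]+[c['cx'],c['cy']]
def ray(c,uv,z):
    u=(np.array(uv,float)-[c['cx'],c['cy']])/[c['fx'],c['fy']];s=u.copy()
    for _ in range(9): s=u/(1+c['k1']*(s@s))
    R=np.array(c['R']);o=-R.T@np.array(c['t']);d=R.T@np.r_[s,1]
    return o+d*(z-o[2])/d[2]
A=np.linspace(0,2*np.pi,48,endpoint=False)
def cyl(x,y,r,z0=0,h=.075):
    return np.vstack([np.c_[x+r*np.cos(A),y+r*np.sin(A),0*A+z] for z in(z0,z0+h)])
def hullmask(p,S=4,shape=(420,560)):
    m=np.zeros((shape[0],shape[1]),np.float32)
    h=cv2.convexHull(p.astype(np.float32)).reshape(-1,2)
    M=np.zeros((shape[0]*S,shape[1]*S),np.uint8)
    cv2.fillPoly(M,[np.round(((h+.5)*S-.5)*16).astype(np.int32)],255,shift=4)
    return cv2.resize(M,(shape[1],shape[0]),interpolation=cv2.INTER_AREA)/255.
E
python3 - <<'E'
from h import *
T=cv2.imread('pics/top0.png');S=cv2.imread('pics/scene0.png')
a=cv2.resize(T[180:300,150:430],None,fx=2.8,fy=2.8,interpolation=2)
b=cv2.resize(T[100:210,130:440],None,fx=2.5,fy=2.5,interpolation=2)
cv2.imwrite('pics/c1.png',np.vstack([np.pad(x,((0,0),(0,790-x.shape[1]),(0,0))) for x in(a[:, :784],b[:, :784])]))
cal={n:arm.calibration(n) for n in('top','scene')}
masks={}
for n,I in(('top',T),('scene',S)):
    H=cv2.cvtColor(I,cv2.COLOR_BGR2HSV)
    masks[n]=((H[...,0]>12)&(H[...,0]<32)&(H[...,1]>110)&(H[...,2]>50)).astype(np.uint8)
    k,l,st,ce=cv2.connectedComponentsWithStats(masks[n]);print(n,[(st[i].tolist(),ce[i].round(1).tolist()) for i in range(1,k) if st[i,4]>40])
for name,uv,r in(('28',(190,243),.014),('44',(293,250),.022),('58',(391,254),.029)):
    x0=ray(cal['top'],uv,.07)[:2]
    for n in cal:
        c=proj(cal[n],[*x0,.037])[0].astype(int);print(name,n,c)
    # centre/edge fit: bounding contour of mask hull in each view
    def cost(x,ns=('top','scene')):
        e=0
        for n in ns:
            p=proj(cal[n],cyl(x[0],x[1],r));m=hullmask(p)
            c=proj(cal[n],[*x0,.037])[0].astype(int);w=40
            sl=np.s_[max(0,c[1]-w):c[1]+w,max(0,c[0]-w):c[0]+w]
            k,l=cv2.connectedComponents(masks[n][sl]);
            best=max(range(1,k),key=lambda i:(l==i).sum() if True else 0)
            # component nearest centre
            best=min(range(1,k),key=lambda i:np.hypot(*(np.argwhere(l==i).mean(0)-w)) if (l==i).sum()>40 else 1e9)
            cm=np.zeros_like(masks[n]);cm[sl]=(l==best)
            cs=np.argwhere(cm)[:,::-1].astype(np.int32)
            hm=np.zeros(cm.shape,np.uint8);cv2.fillConvexPoly(hm,cv2.convexHull(cs),1)
            e+=np.abs(hm-m).sum()/m.sum()
        return e
    for ns in(('top',),('scene',),('top','scene')):
        o=minimize(cost,x0,args=(ns,),method='Nelder-Mead',options=dict(initial_simplex=[x0,x0+[.006,0],x0+[0,.006]],xatol=2e-4,fatol=1e-3));print(name,ns,o.x.round(4),round(o.fun,3))
E
```

```text
top [([180, 236, 23, 16, 259], [190.6, 243.2]), ([281, 239, 26, 25, 343], [293.9, 251.3]), ([371, 238, 39, 33, 724], [389.7, 253.6]), ([0, 351, 4, 25, 46], [0.8, 364.8])]
scene [([162, 15, 10, 10, 52], [166.7, 20.4]), ([0, 20, 106, 32, 1345], [49.4, 34.9]), ([532, 118, 20, 9, 55], [541.0, 121.9]), ([358, 148, 22, 42, 629], [368.2, 168.6]), ([248, 153, 27, 49, 1143], [261.7, 176.8]), ([138, 161, 44, 55, 1806], [160.2, 187.9])]
28 top [193 242]
28 scene [366 169]
28 ('top',) [0.4562 0.1862] 0.073
28 ('scene',) [0.458  0.1847] 0.056
28 ('top', 'scene') [0.4561 0.1859] 0.149
44 top [293 249]
44 scene [262 178]
44 ('top',) [ 0.4441 -0.0021] 0.06
44 ('scene',) [ 0.4444 -0.0026] 0.033
44 ('top', 'scene') [ 0.4441 -0.0026] 0.099
58 top [387 253]
58 scene [161 188]
58 ('top',) [ 0.4401 -0.1764] 0.028
58 ('scene',) [ 0.4417 -0.1752] 0.032
58 ('top', 'scene') [ 0.4402 -0.1761] 0.069
```

View pics/c1.png

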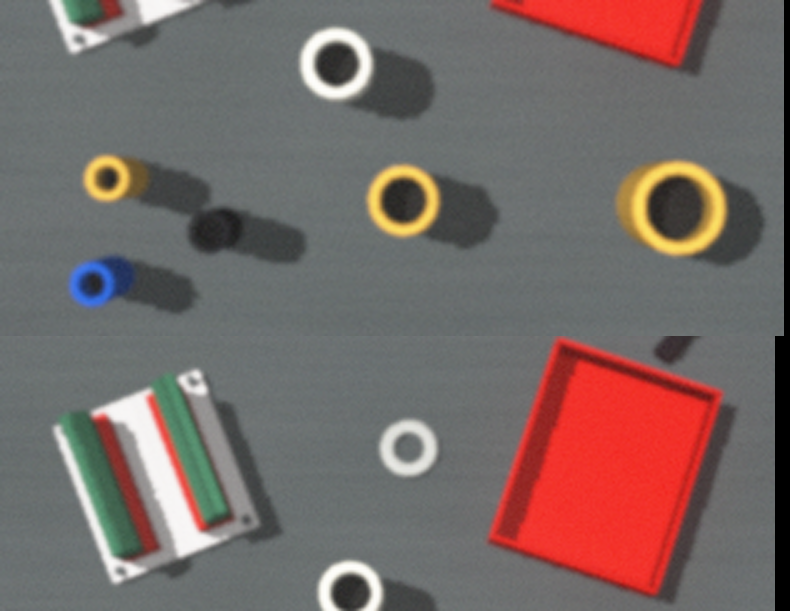

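```bash
python3 - <<'E'
from h import *
cal={n:arm.calibration(n) for n in('top','scene')}
I={n:cv2.imread(f'pics/{n}0.png') for n in cal}
def hm_of(mask,c,w):
    m=np.zeros_like(mask);sl=np.s_[max(0,c[1]-w):c[1]+w,max(0,c[0]-w):c[0]+w];m[sl]=mask[sl]
    k,l,st,_=cv2.connectedComponentsWithStats(m)
    m=np.isin(l,[i for i in range(1,k) if st[i,4]>60])
    h=np.zeros(m.shape,np.uint8);cv2.fillConvexPoly(h,cv2.convexHull(np.argwhere(m)[:,::-1].astype(np.int32)),1);return h
H={n:cv2.cvtColor(I[n],cv2.COLOR_BGR2HSV) for n in cal}
green={n:((h[...,0]>50)&(h[...,0]<95)&(h[...,1]>90)&(h[...,2]>25)).astype(np.uint8) for n,h in H.items()}
red={n:(((h[...,0]<8)|(h[...,0]>172))&(h[...,1]>130)&(h[...,2]>40)).astype(np.uint8) for n,h in H.items()}
def box(x,y,a,hx,hy,z0,z1):
    c,s=np.cos(a),np.sin(a)
    return np.array([[x+c*i*hx-s*j*hy,y+s*i*hx+c*j*hy,z] for i in(-1,1) for j in(-1,1) for z in(z0,z1)])
def fit(hm,f,p0,st,ns):
    def cost(p):
        return sum(np.abs(hm[n]-hullmask(proj(cal[n],f(p)))).sum()/hm[n].sum() for n in ns)
    o=minimize(cost,p0,method='Nelder-Mead',options=dict(initial_simplex=np.vstack([p0]+[np.array(p0)+np.eye(len(p0))[i]*st[i] for i in range(len(p0))]),xatol=1e-4,fatol=1e-4,maxiter=400));return o.x.round(4),round(o.fun,3)
gh={'top':hm_of(green['top'],(192,157),60),'scene':hm_of(green['scene'],(411,245),65)}
th={'top':hm_of(red['top'],(373,153),65),'scene':hm_of(red['scene'],(175,288),85)}
g0=ray(cal['top'],(187,152),.06)[:2];t0=ray(cal['top'],(373,153),.02)[:2]
# slot dir in top image: (165,160)->(175,190)
d=ray(cal['top'],(218,172),.06)-ray(cal['top'],(198,120),.06);ga=np.arctan(d[1]/d[0])
d=ray(cal['top'],(416,122),.035)-ray(cal['top'],(394,202),.035);ta=np.arctan2(-d[1],-d[0])%np.pi
print(g0,ga,t0,ta)
for ns in(('top',),('scene',),('top','scene')):
    print(ns,fit(gh,lambda p:box(p[0],p[1],p[2],.055,p[3],.03,.062),[*g0,ga,.05],[.006,.006,.06,.005],ns),
      fit(th,lambda p:box(p[0],p[1],p[2],.08,.065,0,.035),[*t0,ta],[.006,.006,.06],ns))
p=fit(gh,lambda p:box(p[0],p[1],p[2],.055,p[3],.03,.062),[*g0,ga,.05],[.006,.006,.06,.005],('top','scene'))[0]
for n in cal:
    im=cv2.resize(I[n],None,fx=3,fy=3,interpolation=2)
    for hx,hy,z,c in((.055,.035,.062,(255,255,0)),(.065,.06,0,(255,0,255)),(.055,p[3],.062,(0,255,255)),(.055,.016,.03,(0,165,255))):
        q=proj(cal[n],box(p[0],p[1],p[2],hx,hy,z,z)[[0,2,6,4]])
        cv2.polylines(im,[np.round((q+.5)*3-.5).astype(int)],True,c,1)
    c=(192,157) if n=='top' else(411,245)
    cv2.imwrite(f'pics/g_{n}.png',im[(c[1]-60)*3:(c[1]+60)*3,(c[0]-65)*3:(c[0]+65)*3])
cv2.imwrite('pics/g.png',np.hstack([cv2.imread(f'pics/g_{n}.png') for n in cal]))
E
```

```text
[0.62169746 0.19272555] 0.3800276581062996 [ 0.62765597 -0.15018094] 2.8681295659002375
('top',) (array([0.6269, 0.1948, 0.3954, 0.0424]), np.float64(0.072)) (array([ 0.6294, -0.148 ,  2.8197]), np.float64(0.024))
('scene',) (array([0.6242, 0.1933, 0.3884, 0.0435]), np.float64(0.029)) (array([ 0.6307, -0.1471,  2.8192]), np.float64(0.012))
('top', 'scene') (array([0.6243, 0.1936, 0.3983, 0.043 ]), np.float64(0.11)) (array([ 0.63  , -0.1471,  2.8209]), np.float64(0.041))
```

View pics/g.png

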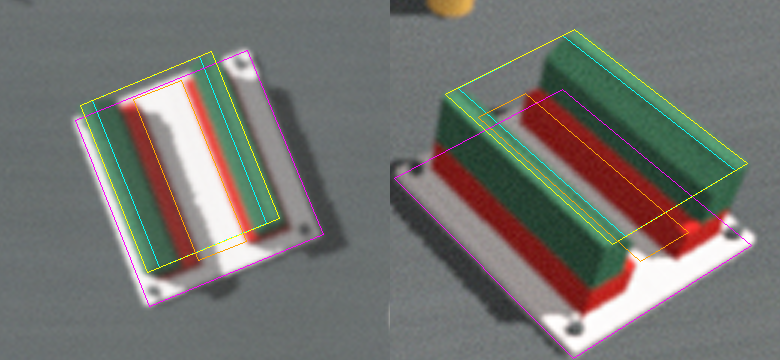

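The fits agree to about 2 mm in both views: gauge (0.625, 0.194) with yaw 0.39, tray (0.630, -0.147). In the close crop the bronze 44 is clearly the middle bronze tube and the bronze 28 is the left one. I'll write a move helper next.

```bash
cat >> h.py <<'E'
from scipy.spatial.transform import Rotation as Ro
def plan(x,y,z,yaw):
    s=arm.observe();R=Ro.from_euler('xyz',s['tool_rot']).as_matrix()
    d=R.T@(np.array([x,y,z])-s['ee_pos'])*1e3
    tw=-np.degrees((yaw-s['tool_rot'][2]))
    print('t',round(s['clock'],2),'pos',s['ee_pos'].round(4),'rot',s['tool_rot'].round(4),'F',s['contact_force'].round(1),'w',round(s['grip_width'],4))
    print('d',d.round(1),'twist',round((tw+180)%360-180,1),'q6',s['qpos'][5].round(2))
E
python3 -c "
from h import *
plan(.444,-.0025,.2,.392)"
```

```text
t 0.1 pos [ 0.1373 -0.5063  0.2307] rot [-1.5721 -0.     -2.8768] F [ 1.2  0.3 -0. ] w 0.0852
d [-427.9   31.3 -405.9] twist 172.7 q6 1.57
```

Request:
arm_command --moves '[{"gripper": -1,"dx": -40,"dy": 3,"dz": -38,"twist": -8},{"gripper": -1,"dx": -80,"dy": 6,"dz": -76,"twist": -16},{"gripper": -1,"dx": -120,"dy": 9,"dz": -114,"twist": -24},{"gripper": -1,"dx": -160,"dy": 12,"dz": -152,"twist": -32},{"gripper": -1,"dx": -200,"dy": 15,"dz": -190,"twist": -40},{"gripper": -1,"dx": -240,"dy": 18,"dz": -228,"twist": -48},{"gripper": -1,"dx": -280,"dy": 20,"dz": -266,"twist": -56},{"gripper": -1,"dx": -320,"dy": 20,"dz": -304,"twist": -64},{"gripper": -1,"dx": -360,"dy": 20,"dz": -342,"twist": -72},{"gripper": -1,"dx": -400,"dy": 20,"dz": -380,"twist": -80}]'

```text
clock: 1.1
ee_pos: [0.3973, -0.0778, 0.2115]
tool_rot: [-1.571, -0.0, -1.475]
contact_force: [0.9, -1.6, 0.7]
grip_width: 0.0856
```

```bash
python3 -c "
from h import *
plan(.444,-.0025,.19,.392)"
```

```text
t 1.1 pos [ 0.3973 -0.0778  0.2115] rot [-1.5706e+00 -1.0000e-04 -1.4747e+00] F [ 0.9 -1.6  0.7] w 0.0856
d [-70.5  21.5  53.7] twist -107.0 q6 1.28
```

Request:
arm_command --moves '[{"gripper": -1,"dx": -70,"dy": 0,"dz": 54,"twist": -85},{"gripper": -1,"dx": -70,"dy": 0,"dz": 54,"twist": -85},{"gripper": -1,"dx": -70,"dy": 0,"dz": 54,"twist": -85},{"gripper": -1,"dx": -70,"dy": 0,"dz": 54,"twist": -85},{"gripper": -1,"dx": -70,"dy": 0,"dz": 54,"twist": -85},{"gripper": -1,"dx": -70,"dy": 0,"dz": 54,"twist": -85},{"gripper": -1,"dx": -70,"dy": 0,"dz": 54,"twist": -85},{"gripper": -1,"dx": -70,"dy": 0,"dz": 54,"twist": -85},{"gripper": -1,"dx": -70,"dy": 0,"dz": 54,"twist": -85},{"gripper": -1,"dx": -70,"dy": 0,"dz": 54,"twist": -85}]'

```text
clock: 2.1
ee_pos: [0.4441, -0.0053, 0.2112]
tool_rot: [-1.571, 0.001, 0.009]
contact_force: [-0.2, -0.2, -1.2]
grip_width: 0.0856
```

```bash
python3 -c "
from h import *
plan(.444,-.0025,.16,.392)"
```

```text
t 2.1 pos [ 0.4441 -0.0053  0.2112] rot [-1.5707e+00  7.0000e-04  9.1000e-03] F [-0.2 -0.2 -1.2] w 0.0856
d [-0.1 51.2  2.8] twist -21.9 q6 -0.02
```

Request:
arm_command --moves '[{"gripper": -1,"dx": 0,"dy": 15,"dz": 3,"twist": -8},{"gripper": -1,"dx": 0,"dy": 35,"dz": 3,"twist": -16},{"gripper": -1,"dx": 0,"dy": 50,"dz": 3,"twist": -22},{"gripper": -1,"dx": 0,"dy": 50,"dz": 3,"twist": -22},{"gripper": -1,"dx": 0,"dy": 50,"dz": 3,"twist": -22},{"gripper": -1,"dx": 0,"dy": 50,"dz": 3,"twist": -22},{"gripper": -1,"dx": 0,"dy": 50,"dz": 3,"twist": -22},{"gripper": -1,"dx": 0,"dy": 50,"dz": 3,"twist": -22},{"gripper": -1,"dx": 0,"dy": 50,"dz": 3,"twist": -22},{"gripper": -1,"dx": 0,"dy": 50,"dz": 3,"twist": -22}]'

```text
clock: 3.1
ee_pos: [0.4444, -0.0023, 0.1616]
tool_rot: [-1.571, -0.0, 0.387]
contact_force: [0.5, -0.0, 0.5]
grip_width: 0.085
```

```bash
python3 - <<'E'
from h import *
plan(.444,-.0025,.037,.392)
c=arm.calibration('wrist');im=arm.get_image('wrist')[:,:,::-1].copy()
cv2.polylines(im,[proj(c,cyl(.444,-.0025,.022,.075,0)[:48]).astype(int)],True,(255,0,255),1)
cv2.imwrite('pics/w1.png',im)
E
```

```text
t 3.1 pos [ 0.4444 -0.0023  0.1616] rot [-1.5708e+00 -2.0000e-04  3.8670e-01] F [ 0.5 -0.   0.5] w 0.085
d [-5.000e-01  1.246e+02 -1.000e-01] twist -0.3 q6 -0.39
```

View pics/w1.png

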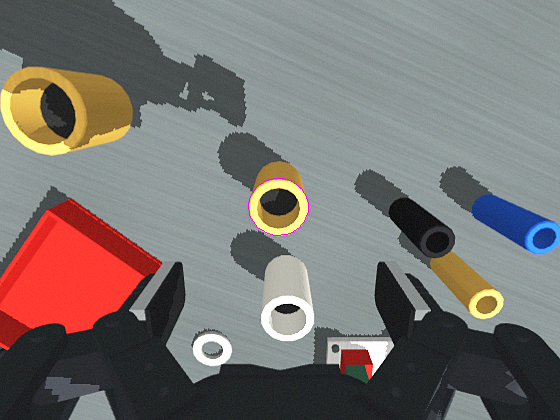

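The wrist view confirms it: the predicted circle lies on the 44 bush's rim at (278,207). Going down.

Request:
arm_command --moves '[{"gripper": -1,"dx": 0,"dy": 20,"dz": 0,"twist": 0},{"gripper": -1,"dx": 0,"dy": 45,"dz": 0,"twist": 0},{"gripper": -1,"dx": 0,"dy": 70,"dz": 0,"twist": 0},{"gripper": -1,"dx": 0,"dy": 90,"dz": 0,"twist": 0},{"gripper": -1,"dx": 0,"dy": 108,"dz": 0,"twist": 0},{"gripper": -1,"dx": 0,"dy": 118,"dz": 0,"twist": 0},{"gripper": -1,"dx": 0,"dy": 124,"dz": 0,"twist": 0},{"gripper": -1,"dx": 0,"dy": 124,"dz": 0,"twist": 0},{"gripper": 0.3,"dx": 0,"dy": 124,"dz": 0,"twist": 0},{"gripper": 0.6,"dx": 0,"dy": 124,"dz": 0,"twist": 0}]'

```text
clock: 4.15
ee_pos: [0.4449, -0.0022, 0.0382]
tool_rot: [-1.571, -0.001, 0.387]
contact_force: [-0.6, 0.3, 0.4]
grip_width: 0.059
```

Request:
arm_command --moves '[{"gripper": 1,"dx": 0,"dy": 0,"dz": 0,"twist": 0},{"gripper": 1,"dx": 0,"dy": 0,"dz": 0,"twist": 0},{"gripper": 1,"dx": 0,"dy": 0,"dz": 0,"twist": 0},{"gripper": 1,"dx": 0,"dy": 0,"dz": 0,"twist": 0},{"gripper": 1,"dx": 0,"dy": 0,"dz": 0,"twist": 0},{"gripper": 1,"dx": 0,"dy": 0,"dz": 0,"twist": 0},{"gripper": 1,"dx": 0,"dy": 0,"dz": 0,"twist": 0},{"gripper": 1,"dx": 0,"dy": 0,"dz": 0,"twist": 0},{"gripper": 1,"dx": 0,"dy": 0,"dz": 0,"twist": 0},{"gripper": 1,"dx": 0,"dy": 0,"dz": 0,"twist": 0}]'

```text
clock: 5.15
ee_pos: [0.4449, -0.0022, 0.0383]
tool_rot: [-1.571, -0.001, 0.387]
contact_force: [-2.2, -0.4, 6.5]
grip_width: 0.0427
```

Request:
arm_command --moves '[{"gripper": 1,"dx": 0,"dy": -10,"dz": 0,"twist": 0},{"gripper": 1,"dx": 0,"dy": -25,"dz": 0,"twist": 0},{"gripper": 1,"dx": 0,"dy": -45,"dz": 0,"twist": 0},{"gripper": 1,"dx": 0,"dy": -65,"dz": 0,"twist": 0},{"gripper": 1,"dx": 0,"dy": -85,"dz": 0,"twist": 0},{"gripper": 1,"dx": 0,"dy": -105,"dz": 0,"twist": 0},{"gripper": 1,"dx": 0,"dy": -120,"dz": 0,"twist": 0},{"gripper": 1,"dx": 0,"dy": -130,"dz": 0,"twist": 0},{"gripper": 1,"dx": 0,"dy": -130,"dz": 0,"twist": 0},{"gripper": 1,"dx": 0,"dy": -130,"dz": 0,"twist": 0}]'

```text
clock: 6.15
ee_pos: [0.444, -0.0023, 0.1672]
tool_rot: [-1.571, 0.0, 0.387]
contact_force: [-0.8, -0.6, -5.2]
grip_width: 0.0427
```

```bash
python3 -c "
from h import *
plan(.625,.1936,.167,.392)"
```

```text
t 6.15 pos [ 0.444  -0.0023  0.1672] rot [-1.5705e+00  4.0000e-04  3.8700e-01] F [-0.8 -0.6 -5.2] w 0.0427
d [2.415e+02 1.000e-01 1.131e+02] twist -0.3 q6 -0.39
```

Request:
arm_command --moves '[{"gripper": 1,"dx": 20,"dy": 0,"dz": 10,"twist": 0},{"gripper": 1,"dx": 54,"dy": 0,"dz": 25,"twist": 0},{"gripper": 1,"dx": 90,"dy": 0,"dz": 42,"twist": 0},{"gripper": 1,"dx": 126,"dy": 0,"dz": 59,"twist": 0},{"gripper": 1,"dx": 162,"dy": 0,"dz": 76,"twist": 0},{"gripper": 1,"dx": 198,"dy": 0,"dz": 93,"twist": 0},{"gripper": 1,"dx": 225,"dy": 0,"dz": 106,"twist": 0},{"gripper": 1,"dx": 241,"dy": 0,"dz": 113,"twist": 0},{"gripper": 1,"dx": 241,"dy": 0,"dz": 113,"twist": 0},{"gripper": 1,"dx": 241,"dy": 0,"dz": 113,"twist": 0}]'

```text
clock: 7.15
ee_pos: [0.624, 0.1932, 0.1658]
tool_rot: [-1.571, 0.003, 0.388]
contact_force: [-0.2, -0.2, -4.5]
grip_width: 0.0429
```

```bash
python3 - <<'E'
from h import *
plan(.625,.1936,.116,.392)
out=[]
for n in('top','scene','wrist'):
    c=arm.calibration(n);s=arm.observe();im=arm.get_image(n)[:,:,::-1].copy()
    cv2.imwrite(f'pics/i_{n}.png',im)
    p=(.625,.1936,.392)
    k=3 if n!='wrist' else 1
    im=cv2.resize(im,None,fx=k,fy=k,interpolation=2)
    for hx,hy,z,col in((.055,.035,.062,(255,255,0)),(.055,.025,.052,(0,165,255)),(.065,.06,0,(255,0,255))):
        cs,sn=np.cos(p[2]),np.sin(p[2])
        q=proj(c,[[p[0]+cs*i*hx-sn*j*hy,p[1]+sn*i*hx+cs*j*hy,z] for i,j in((-1,-1),(1,-1),(1,1),(-1,1))])
        cv2.polylines(im,[np.round((q+.5)*k-.5).astype(int)],True,col,1)
    e=s['ee_pos'];q=proj(c,cyl(e[0],e[1],.022,e[2]-.0383));q=np.round((q+.5)*k-.5).astype(int)
    cv2.polylines(im,[q[:48]],True,(0,255,255),1);cv2.polylines(im,[q[48:]],True,(0,255,255),1)
    if n=='wrist': cv2.imwrite('pics/iw.png',im)
    else:
        m=(192,157) if n=='top' else(411,225)
        out.append(im[(m[1]-70)*3:(m[1]+70)*3,(m[0]-65)*3:(m[0]+65)*3])
cv2.imwrite('pics/i.png',np.hstack(out))
E
```

```text
t 7.15 pos [0.624  0.1932 0.1658] rot [-1.5706  0.0031  0.3875] F [-0.2 -0.2 -4.5] w 0.0429
d [ 1.2 49.8 -0. ] twist -0.3 q6 -0.09
```

View pics/i.png

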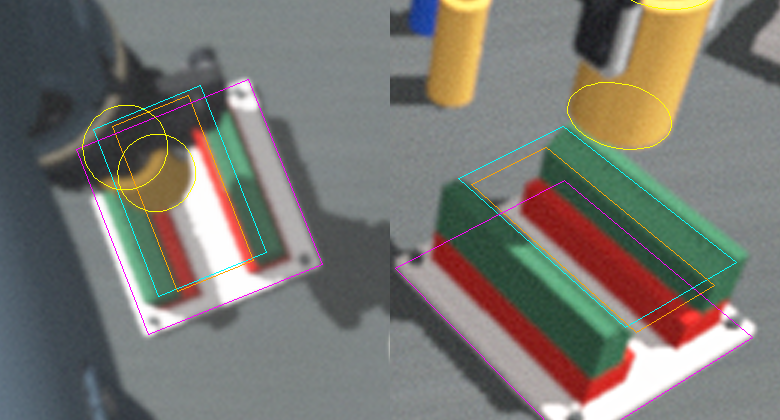

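View pics/iw.png

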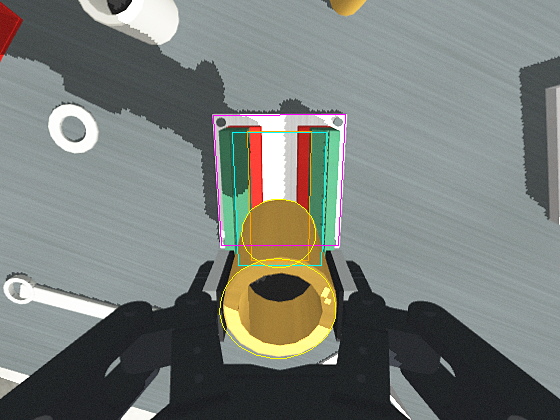

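The bush hangs upright and about 1 mm from slot centre: the bush base centre is at 278.5 px and the slot centre at about 280 px, well inside the flare. I'll lower it in stages and watch the force.

Request:
arm_command --moves '[{"gripper": 1,"dx": 1,"dy": 8,"dz": 0,"twist": 0},{"gripper": 1,"dx": 1,"dy": 20,"dz": 0,"twist": 0},{"gripper": 1,"dx": 1,"dy": 34,"dz": 0,"twist": 0},{"gripper": 1,"dx": 1,"dy": 46,"dz": 0,"twist": 0},{"gripper": 1,"dx": 1,"dy": 54,"dz": 0,"twist": 0},{"gripper": 1,"dx": 1,"dy": 60,"dz": 0,"twist": 0},{"gripper": 1,"dx": 1,"dy": 62,"dz": 0,"twist": 0},{"gripper": 1,"dx": 1,"dy": 62,"dz": 0,"twist": 0},{"gripper": 1,"dx": 1,"dy": 62,"dz": 0,"twist": 0},{"gripper": 1,"dx": 1,"dy": 62,"dz": 0,"twist": 0}]'

```text
clock: 8.3
ee_pos: [0.6261, 0.1938, 0.1061]
tool_rot: [-1.571, -0.001, 0.387]
contact_force: [-0.8, 0.3, -4.1]
grip_width: 0.0428
```

```bash
python3 - <<'E'
from h import *
plan(.625,.1936,.0683,.392)
cv2.imwrite('pics/iw2.png',arm.get_image('wrist')[:,:,::-1])
E
```

```text
t 8.3 pos [0.6261 0.1938 0.1061] rot [-1.5708e+00 -1.0000e-03  3.8700e-01] F [-0.8  0.3 -4.1] w 0.0428
d [-1.2 37.8  0.2] twist -0.3 q6 -0.09
```

View pics/iw2.png

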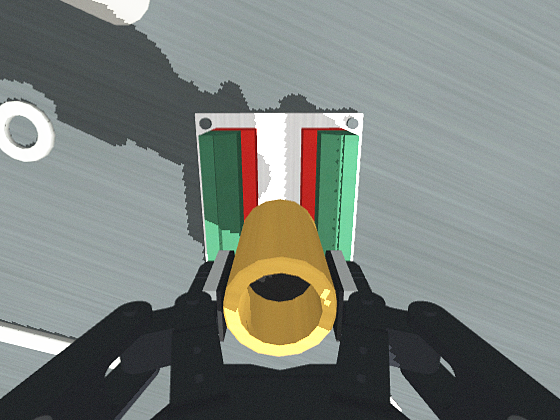

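The slot centre and bush now line up at about 279–280 px. Lowering gently.

Request:
arm_command --moves '[{"gripper": 1,"dx": 0,"dy": 3,"dz": 0,"twist": 0},{"gripper": 1,"dx": 0,"dy": 6,"dz": 0,"twist": 0},{"gripper": 1,"dx": 0,"dy": 9,"dz": 0,"twist": 0},{"gripper": 1,"dx": 0,"dy": 12,"dz": 0,"twist": 0},{"gripper": 1,"dx": 0,"dy": 15,"dz": 0,"twist": 0},{"gripper": 1,"dx": 0,"dy": 18,"dz": 0,"twist": 0},{"gripper": 1,"dx": 0,"dy": 20,"dz": 0,"twist": 0},{"gripper": 1,"dx": 0,"dy": 22,"dz": 0,"twist": 0},{"gripper": 1,"dx": 0,"dy": 23,"dz": 0,"twist": 0},{"gripper": 1,"dx": 0,"dy": 24,"dz": 0,"twist": 0}]'

```text
clock: 9.35
ee_pos: [0.6258, 0.1937, 0.0814]
tool_rot: [-1.571, -0.0, 0.387]
contact_force: [0.8, -0.1, -3.7]
grip_width: 0.0429
```

Request:
arm_command --moves '[{"gripper": 1,"dx": 0,"dy": 1,"dz": 0,"twist": 0},{"gripper": 1,"dx": 0,"dy": 2,"dz": 0,"twist": 0},{"gripper": 1,"dx": 0,"dy": 3,"dz": 0,"twist": 0},{"gripper": 1,"dx": 0,"dy": 4,"dz": 0,"twist": 0},{"gripper": 1,"dx": 0,"dy": 5,"dz": 0,"twist": 0},{"gripper": 1,"dx": 0,"dy": 6,"dz": 0,"twist": 0},{"gripper": 1,"dx": 0,"dy": 7,"dz": 0,"twist": 0},{"gripper": 1,"dx": 0,"dy": 8,"dz": 0,"twist": 0},{"gripper": 1,"dx": 0,"dy": 9,"dz": 0,"twist": 0},{"gripper": 1,"dx": 0,"dy": 9,"dz": 0,"twist": 0}]'

```text
clock: 10.35
ee_pos: [0.6257, 0.1937, 0.0723]
tool_rot: [-1.571, 0.0, 0.387]
contact_force: [-0.4, -0.1, -4.1]
grip_width: 0.043
```

```bash
python3 - <<'E'
from h import *
plan(.625,.1936,.0683,.392)
E
```

```text
t 10.35 pos [0.6257 0.1937 0.0723] rot [-1.5707e+00  3.0000e-04  3.8700e-01] F [-0.4 -0.1 -4.1] w 0.043
d [-0.7  4.   0.2] twist -0.3 q6 -0.09
```

Request:
arm_command --moves '[{"gripper": 1,"dx": 0,"dy": 0.5,"dz": 0,"twist": 0},{"gripper": 1,"dx": 0,"dy": 1,"dz": 0,"twist": 0},{"gripper": 1,"dx": 0,"dy": 1.5,"dz": 0,"twist": 0},{"gripper": 1,"dx": 0,"dy": 2,"dz": 0,"twist": 0},{"gripper": 1,"dx": 0,"dy": 2.4,"dz": 0,"twist": 0},{"gripper": 1,"dx": 0,"dy": 2.8,"dz": 0,"twist": 0},{"gripper": 1,"dx": 0,"dy": 3.1,"dz": 0,"twist": 0},{"gripper": 1,"dx": 0,"dy": 3.4,"dz": 0,"twist": 0},{"gripper": 1,"dx": 0,"dy": 3.6,"dz": 0,"twist": 0},{"gripper": 1,"dx": 0,"dy": 3.6,"dz": 0,"twist": 0}]'

```text
clock: 11.35
ee_pos: [0.6258, 0.1937, 0.0689]
tool_rot: [-1.571, 0.0, 0.387]
contact_force: [-0.5, 0.0, -4.4]
grip_width: 0.0431
```

Request:
arm_command --moves '[{"gripper": 1,"dx": 0,"dy": 0.2,"dz": 0,"twist": 0},{"gripper": 1,"dx": 0,"dy": 0.4,"dz": 0,"twist": 0},{"gripper": 1,"dx": 0,"dy": 0.6,"dz": 0,"twist": 0},{"gripper": 1,"dx": 0,"dy": 0.8,"dz": 0,"twist": 0},{"gripper": 1,"dx": 0,"dy": 1.0,"dz": 0,"twist": 0},{"gripper": 1,"dx": 0,"dy": 1.2,"dz": 0,"twist": 0},{"gripper": 1,"dx": 0,"dy": 1.2,"dz": 0,"twist": 0},{"gripper": 1,"dx": 0,"dy": 1.2,"dz": 0,"twist": 0},{"gripper": 1,"dx": 0,"dy": 1.2,"dz": 0,"twist": 0},{"gripper": 1,"dx": 0,"dy": 1.2,"dz": 0,"twist": 0}]'

```text
clock: 12.35
ee_pos: [0.626, 0.1938, 0.0684]
tool_rot: [-1.571, -0.001, 0.387]
contact_force: [-2.6, -1.0, 5.1]
grip_width: 0.0429
```

The bush rests on the ledges (force went from -4.4 to +5.1 N). Releasing gently.

Request:
arm_command --moves '[{"gripper": 0,"dx": 0,"dy": 0,"dz": 0,"twist": 0},{"gripper": -0.1,"dx": 0,"dy": 0,"dz": 0,"twist": 0},{"gripper": -0.2,"dx": 0,"dy": 0,"dz": 0,"twist": 0},{"gripper": -0.3,"dx": 0,"dy": 0,"dz": 0,"twist": 0},{"gripper": -0.4,"dx": 0,"dy": 0,"dz": 0,"twist": 0},{"gripper": -0.5,"dx": 0,"dy": 0,"dz": 0,"twist": 0},{"gripper": -0.5,"dx": 0,"dy": 0,"dz": 0,"twist": 0},{"gripper": -0.5,"dx": 0,"dy": 0,"dz": 0,"twist": 0},{"gripper": -0.5,"dx": 0,"dy": 0,"dz": 0,"twist": 0},{"gripper": -0.5,"dx": 0,"dy": 0,"dz": 0,"twist": 0}]'

```text
clock: 13.35
ee_pos: [0.6258, 0.1937, 0.0677]
tool_rot: [-1.571, 0.0, 0.387]
contact_force: [-0.5, 0.0, -0.8]
grip_width: 0.0642
```

```bash
python3 - <<'E'
from h import *
plan(.625,.1936,.2,.392)
cv2.imwrite('pics/iw3.png',arm.get_image('wrist')[:,:,::-1])
E
```

```text
t 13.35 pos [0.6258 0.1937 0.0677] rot [-1.5707  0.      0.387 ] F [-0.5  0.  -0.8] w 0.0642
d [  -0.8 -132.3    0.2] twist -0.3 q6 -0.09
```

View pics/iw3.png

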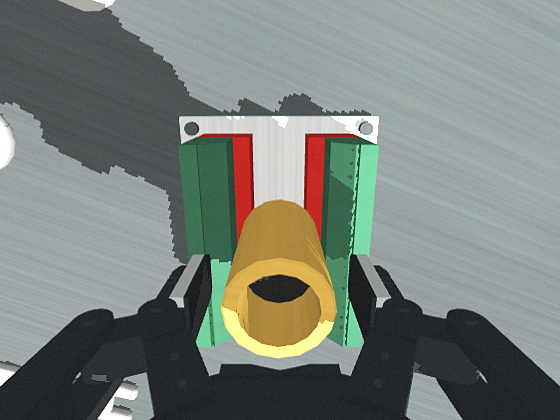

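The bush stands upright in the slot and both pads are clear of it. Retreating straight up.

Request:
arm_command --moves '[{"gripper": -0.5,"dx": 0,"dy": -5,"dz": 0,"twist": 0},{"gripper": -0.5,"dx": 0,"dy": -15,"dz": 0,"twist": 0},{"gripper": -0.5,"dx": 0,"dy": -30,"dz": 0,"twist": 0},{"gripper": -0.6,"dx": 0,"dy": -50,"dz": 0,"twist": 0},{"gripper": -0.7,"dx": 0,"dy": -75,"dz": 0,"twist": 0},{"gripper": -1,"dx": 0,"dy": -100,"dz": 0,"twist": 0},{"gripper": -1,"dx": 0,"dy": -115,"dz": 0,"twist": 0},{"gripper": -1,"dx": 0,"dy": -122,"dz": 0,"twist": 0},{"gripper": -1,"dx": 0,"dy": -122,"dz": 0,"twist": 0},{"gripper": -1,"dx": 0,"dy": -122,"dz": 0,"twist": 0}]'

```text
clock: 14.4
ee_pos: [0.6255, 0.1936, 0.1892]
tool_rot: [-1.571, 0.001, 0.387]
contact_force: [0.4, 0.8, -0.2]
grip_width: 0.0854
```

```bash
python3 - <<'E'
from h import *
plan(.457,.1855,.19,.392)
im=arm.get_image('wrist')[:,:,::-1].copy();c=arm.calibration('wrist')
p=(.625,.1936,.392)
cs,sn=np.cos(p[2]),np.sin(p[2])
for xx in(.6258,):
  q=proj(c,cyl(xx,.1937,.022,.03)).astype(int)
  cv2.polylines(im,[q[:48]],True,(255,0,255),1);cv2.polylines(im,[q[48:]],True,(255,0,255),1)
cv2.imwrite('pics/iw4.png',im)
c=arm.calibration('scene');im=arm.get_image('scene')[:,:,::-1].copy()
q=proj(c,cyl(.6258,.1937,.022,.03)).astype(int)
cv2.imwrite('pics/sc4.png',cv2.resize(im[150:310,300:510],None,fx=3,fy=3,interpolation=2))
E
```

```text
t 14.4 pos [0.6255 0.1936 0.1892] rot [-1.5707e+00  7.0000e-04  3.8690e-01] F [ 0.4  0.8 -0.2] w 0.0854
d [-159.1   -0.7   56.1] twist -0.3 q6 -0.09
```

View pics/iw4.png

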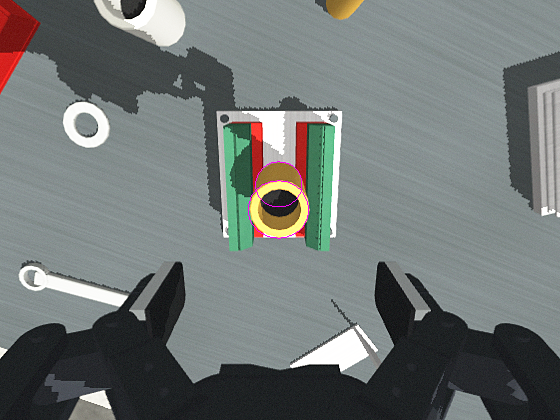

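View pics/sc4.png

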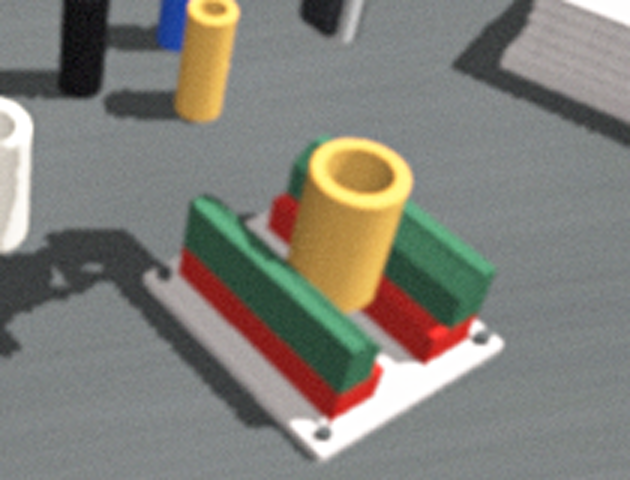

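The 44 bush stands in the middle of the slot on the red ledges, and the model overlay matches. Next is the bronze 28.

Request:
arm_command --moves '[{"gripper": -1,"dx": -20,"dy": 0,"dz": 7,"twist": 0},{"gripper": -1,"dx": -50,"dy": 0,"dz": 18,"twist": 0},{"gripper": -1,"dx": -80,"dy": 0,"dz": 28,"twist": 0},{"gripper": -1,"dx": -110,"dy": 0,"dz": 39,"twist": 0},{"gripper": -1,"dx": -140,"dy": 5,"dz": 49,"twist": 0},{"gripper": -1,"dx": -159,"dy": 12,"dz": 56,"twist": 0},{"gripper": -1,"dx": -159,"dy": 20,"dz": 56,"twist": 0},{"gripper": -1,"dx": -159,"dy": 25,"dz": 56,"twist": 0},{"gripper": -1,"dx": -159,"dy": 25,"dz": 56,"twist": 0},{"gripper": -1,"dx": -159,"dy": 25,"dz": 56,"twist": 0}]'

```text
clock: 15.5
ee_pos: [0.4582, 0.1856, 0.1644]
tool_rot: [-1.571, 0.0, 0.387]
contact_force: [0.3, -0.3, -0.2]
grip_width: 0.0856
```

```bash
python3 - <<'E'
from h import *
plan(.457,.1855,.035,.392)
c=arm.calibration('wrist');im=arm.get_image('wrist')[:,:,::-1].copy()
q=proj(c,cyl(.457,.1855,.014)).astype(int)
cv2.polylines(im,[q[:48]],True,(255,0,255),1);cv2.polylines(im,[q[48:]],True,(255,0,255),1)
cv2.imwrite('pics/w5.png',im)
E
```

```text
t 15.5 pos [0.4582 0.1856 0.1644] rot [-1.5707e+00  4.0000e-04  3.8660e-01] F [ 0.3 -0.3 -0.2] w 0.0856
d [ -1.1 129.4   0.3] twist -0.3 q6 -0.0
```

View pics/w5.png

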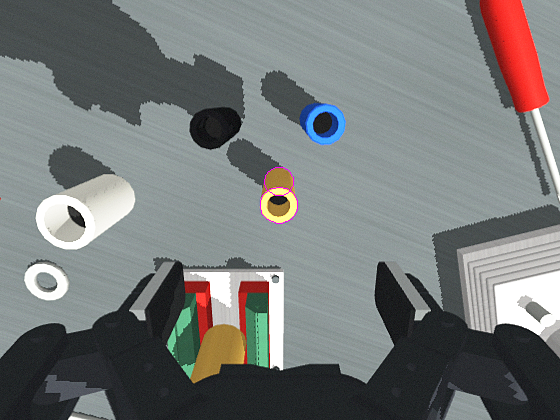

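The predicted circles sit on the bronze 28 at (279,205), with black and blue clear of the finger line. Descending.

Request:
arm_command --moves '[{"gripper": -1,"dx": -1,"dy": 20,"dz": 0,"twist": 0},{"gripper": -1,"dx": -1,"dy": 45,"dz": 0,"twist": 0},{"gripper": -1,"dx": -1,"dy": 70,"dz": 0,"twist": 0},{"gripper": -1,"dx": -1,"dy": 90,"dz": 0,"twist": 0},{"gripper": -1,"dx": -1,"dy": 110,"dz": 0,"twist": 0},{"gripper": -1,"dx": -1,"dy": 122,"dz": 0,"twist": 0},{"gripper": -1,"dx": -1,"dy": 128,"dz": 0,"twist": 0},{"gripper": 0,"dx": -1,"dy": 128,"dz": 0,"twist": 0},{"gripper": 0.3,"dx": -1,"dy": 128,"dz": 0,"twist": 0},{"gripper": 0.6,"dx": -1,"dy": 128,"dz": 0,"twist": 0}]'

```text
clock: 16.55
ee_pos: [0.4571, 0.1854, 0.0374]
tool_rot: [-1.571, -0.001, 0.387]
contact_force: [-0.1, 0.3, 0.4]
grip_width: 0.0441
```

Request:
arm_command --moves '[{"gripper": 1,"dx": 0,"dy": 0,"dz": 0,"twist": 0},{"gripper": 1,"dx": 0,"dy": 0,"dz": 0,"twist": 0},{"gripper": 1,"dx": 0,"dy": 0,"dz": 0,"twist": 0},{"gripper": 1,"dx": 0,"dy": 0,"dz": 0,"twist": 0},{"gripper": 1,"dx": 0,"dy": 0,"dz": 0,"twist": 0},{"gripper": 1,"dx": 0,"dy": 0,"dz": 0,"twist": 0},{"gripper": 1,"dx": 0,"dy": 0,"dz": 0,"twist": 0},{"gripper": 1,"dx": 0,"dy": 0,"dz": 0,"twist": 0},{"gripper": 1,"dx": 0,"dy": 0,"dz": 0,"twist": 0},{"gripper": 1,"dx": 0,"dy": 0,"dz": 0,"twist": 0}]'

```text
clock: 17.55
ee_pos: [0.457, 0.1853, 0.0375]
tool_rot: [-1.571, -0.001, 0.387]
contact_force: [-0.3, -2.0, 4.8]
grip_width: 0.0268
```

Request:
arm_command --moves '[{"gripper": 1,"dx": 0,"dy": -10,"dz": 0,"twist": 0},{"gripper": 1,"dx": 0,"dy": -25,"dz": 0,"twist": 0},{"gripper": 1,"dx": 0,"dy": -45,"dz": 0,"twist": 0},{"gripper": 1,"dx": 0,"dy": -70,"dz": 0,"twist": 0},{"gripper": 1,"dx": 0,"dy": -95,"dz": 0,"twist": 0},{"gripper": 1,"dx": 0,"dy": -120,"dz": 0,"twist": 0},{"gripper": 1,"dx": 0,"dy": -140,"dz": 0,"twist": 0},{"gripper": 1,"dx": 0,"dy": -150,"dz": 0,"twist": 0},{"gripper": 1,"dx": 0,"dy": -150,"dz": 0,"twist": 0},{"gripper": 1,"dx": 0,"dy": -150,"dz": 0,"twist": 0}]'

```text
clock: 18.55
ee_pos: [0.4561, 0.185, 0.1861]
tool_rot: [-1.571, 0.001, 0.387]
contact_force: [-0.6, -1.0, -2.3]
grip_width: 0.0267
```

```bash
python3 -c "
from h import *
plan(.630,-.147,.186,.392)"
```

```text
t 18.55 pos [0.4561 0.185  0.1861] rot [-1.5706e+00  9.0000e-04  3.8700e-01] F [-0.6 -1.  -2.3] w 0.0267
d [  35.8   -0.  -373.1] twist -0.3 q6 -0.0
```

Request:
arm_command --moves '[{"gripper": 1,"dx": 2,"dy": 0,"dz": -20,"twist": 0},{"gripper": 1,"dx": 6,"dy": 0,"dz": -60,"twist": 0},{"gripper": 1,"dx": 10,"dy": 0,"dz": -105,"twist": 0},{"gripper": 1,"dx": 14,"dy": 0,"dz": -150,"twist": 0},{"gripper": 1,"dx": 18,"dy": 0,"dz": -195,"twist": 0},{"gripper": 1,"dx": 23,"dy": 0,"dz": -240,"twist": 0},{"gripper": 1,"dx": 27,"dy": 0,"dz": -285,"twist": 0},{"gripper": 1,"dx": 31,"dy": 0,"dz": -325,"twist": 0},{"gripper": 1,"dx": 34,"dy": 0,"dz": -355,"twist": 0},{"gripper": 1,"dx": 36,"dy": 0,"dz": -373,"twist": 0}]'

```text
clock: 19.55
ee_pos: [0.6307, -0.149, 0.1844]
tool_rot: [-1.569, 0.002, 0.385]
contact_force: [1.0, 0.2, -0.9]
grip_width: 0.0267
```

Request:
arm_command --moves '[{"gripper": 1,"dx": 0,"dy": 0,"dz": 0,"twist": 0},{"gripper": 1,"dx": 0,"dy": 10,"dz": 0,"twist": 0},{"gripper": 1,"dx": 0,"dy": 25,"dz": 0,"twist": 0},{"gripper": 1,"dx": 0,"dy": 45,"dz": 0,"twist": 0},{"gripper": 1,"dx": 0,"dy": 65,"dz": 0,"twist": 0},{"gripper": 1,"dx": 0,"dy": 80,"dz": 0,"twist": 0},{"gripper": 1,"dx": 0,"dy": 92,"dz": 0,"twist": 0},{"gripper": 1,"dx": 0,"dy": 100,"dz": 0,"twist": 0},{"gripper": 1,"dx": 0,"dy": 100,"dz": 0,"twist": 0},{"gripper": 1,"dx": 0,"dy": 100,"dz": 0,"twist": 0}]'

```text
clock: 20.55
ee_pos: [0.6307, -0.1464, 0.087]
tool_rot: [-1.571, -0.0, 0.387]
contact_force: [-0.3, -0.0, -1.3]
grip_width: 0.0268
```

```bash
python3 - <<'E'
from h import *
plan(.630,-.147,.0415,.392)
cv2.imwrite('pics/w6.png',arm.get_image('wrist')[:,:,::-1])
E
```

```text
t 20.55 pos [ 0.6307 -0.1464  0.087 ] rot [-1.5709e+00 -3.0000e-04  3.8720e-01] F [-0.3 -0.  -1.3] w 0.0268
d [-0.9 45.5 -0.2] twist -0.3 q6 -0.62
```

View pics/w6.png

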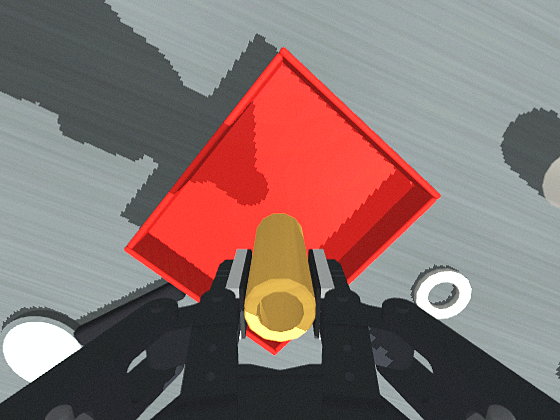

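The 28 is over the tray's middle; lowering it onto the tray floor.

Request:
arm_command --moves '[{"gripper": 1,"dx": 0,"dy": 6,"dz": 0,"twist": 0},{"gripper": 1,"dx": 0,"dy": 14,"dz": 0,"twist": 0},{"gripper": 1,"dx": 0,"dy": 22,"dz": 0,"twist": 0},{"gripper": 1,"dx": 0,"dy": 29,"dz": 0,"twist": 0},{"gripper": 1,"dx": 0,"dy": 34,"dz": 0,"twist": 0},{"gripper": 1,"dx": 0,"dy": 38,"dz": 0,"twist": 0},{"gripper": 1,"dx": 0,"dy": 41,"dz": 0,"twist": 0},{"gripper": 1,"dx": 0,"dy": 43,"dz": 0,"twist": 0},{"gripper": 1,"dx": 0,"dy": 44,"dz": 0,"twist": 0},{"gripper": 1,"dx": 0,"dy": 44,"dz": 0,"twist": 0}]'

```text
clock: 21.6
ee_pos: [0.6306, -0.1466, 0.0427]
tool_rot: [-1.571, -0.0, 0.387]
contact_force: [1.0, 1.2, -2.2]
grip_width: 0.027
```

Request:
arm_command --moves '[{"gripper": 1,"dx": 0,"dy": 0.3,"dz": 0,"twist": 0},{"gripper": 1,"dx": 0,"dy": 0.6,"dz": 0,"twist": 0},{"gripper": 1,"dx": 0,"dy": 0.9,"dz": 0,"twist": 0},{"gripper": 1,"dx": 0,"dy": 1.2,"dz": 0,"twist": 0},{"gripper": 1,"dx": 0,"dy": 1.5,"dz": 0,"twist": 0},{"gripper": 1,"dx": 0,"dy": 1.8,"dz": 0,"twist": 0},{"gripper": 1,"dx": 0,"dy": 1.8,"dz": 0,"twist": 0},{"gripper": 1,"dx": 0,"dy": 1.8,"dz": 0,"twist": 0},{"gripper": 1,"dx": 0,"dy": 1.8,"dz": 0,"twist": 0},{"gripper": 1,"dx": 0,"dy": 1.8,"dz": 0,"twist": 0}]'

```text
clock: 22.6
ee_pos: [0.6307, -0.1467, 0.0415]
tool_rot: [-1.571, -0.001, 0.387]
contact_force: [-2.1, 0.6, 5.3]
grip_width: 0.0267
```

It touches the floor (+5 N). Releasing and retreating.

Request:
arm_command --moves '[{"gripper": 0.3,"dx": 0,"dy": 0,"dz": 0,"twist": 0},{"gripper": 0.2,"dx": 0,"dy": 0,"dz": 0,"twist": 0},{"gripper": 0.1,"dx": 0,"dy": 0,"dz": 0,"twist": 0},{"gripper": 0,"dx": 0,"dy": 0,"dz": 0,"twist": 0},{"gripper": -0.1,"dx": 0,"dy": 0,"dz": 0,"twist": 0},{"gripper": -0.2,"dx": 0,"dy": 0,"dz": 0,"twist": 0},{"gripper": -0.2,"dx": 0,"dy": 0,"dz": 0,"twist": 0},{"gripper": -0.2,"dx": 0,"dy": 0,"dz": 0,"twist": 0},{"gripper": -0.2,"dx": 0,"dy": 0,"dz": 0,"twist": 0},{"gripper": -0.2,"dx": 0,"dy": 0,"dz": 0,"twist": 0}]'

```text
clock: 23.6
ee_pos: [0.6306, -0.1466, 0.0408]
tool_rot: [-1.571, 0.0, 0.387]
contact_force: [-0.2, 0.6, 0.0]
grip_width: 0.0515
```

Request:
arm_command --moves '[{"gripper": -0.2,"dx": 0,"dy": -4,"dz": 0,"twist": 0},{"gripper": -0.2,"dx": 0,"dy": -12,"dz": 0,"twist": 0},{"gripper": -0.2,"dx": 0,"dy": -25,"dz": 0,"twist": 0},{"gripper": -0.2,"dx": 0,"dy": -45,"dz": 0,"twist": 0},{"gripper": -0.2,"dx": 0,"dy": -70,"dz": 0,"twist": 0},{"gripper": -0.2,"dx": 0,"dy": -95,"dz": 0,"twist": 0},{"gripper": -0.2,"dx": 0,"dy": -120,"dz": 0,"twist": 0},{"gripper": -0.2,"dx": 0,"dy": -140,"dz": 0,"twist": 0},{"gripper": -0.2,"dx": 0,"dy": -150,"dz": 0,"twist": 0},{"gripper": -0.2,"dx": 0,"dy": -150,"dz": 0,"twist": 0}]'

```text
clock: 24.6
ee_pos: [0.6314, -0.1468, 0.193]
tool_rot: [-1.573, -0.003, 0.387]
contact_force: [0.5, 0.5, -0.1]
grip_width: 0.0512
```

Request:
arm_command --moves '[{"gripper": -0.2,"dx": -20,"dy": 0,"dz": 0,"twist": 0},{"gripper": -0.2,"dx": -50,"dy": 0,"dz": 0,"twist": 0},{"gripper": -0.2,"dx": -80,"dy": 0,"dz": 0,"twist": 0},{"gripper": -0.2,"dx": -110,"dy": 0,"dz": 0,"twist": 0},{"gripper": -0.2,"dx": -140,"dy": 0,"dz": 0,"twist": 0},{"gripper": -0.2,"dx": -165,"dy": 0,"dz": 0,"twist": 0},{"gripper": -0.2,"dx": -185,"dy": 0,"dz": 0,"twist": 0},{"gripper": -0.2,"dx": -200,"dy": 0,"dz": 0,"twist": 0},{"gripper": -0.2,"dx": -200,"dy": 0,"dz": 0,"twist": 0},{"gripper": -0.2,"dx": -200,"dy": 0,"dz": 0,"twist": 0}]'

```text
clock: 25.6
ee_pos: [0.4456, -0.2222, 0.1907]
tool_rot: [-1.571, -0.0, 0.386]
contact_force: [-0.7, -0.7, -0.1]
grip_width: 0.0512
```

```bash
python3 - <<'E'
from h import *
plan(.630,-.147,.0415,.392)
for n,s in(('scene',1),('top',1)):
    c=arm.calibration(n);im=arm.get_image(n)[:,:,::-1].copy()
    for a in((.6258,.1937,.022,.03),(.6307,-.1467,.014,.004)):
        q=proj(c,cyl(*a)).astype(int);cv2.polylines(im,[q[48:]],True,(255,0,255),1);cv2.polylines(im,[q[:48]],True,(255,0,255),1)
    cv2.imwrite(f'pics/f_{n}.png',im)
E
```

```text
t 25.6 pos [ 0.4456 -0.2222  0.1907] rot [-1.5706e+00 -2.0000e-04  3.8640e-01] F [-0.7 -0.7 -0.1] w 0.0512
d [1.991e+02 1.492e+02 1.000e-01] twist -0.3 q6 -0.85
```

View pics/f_scene.png

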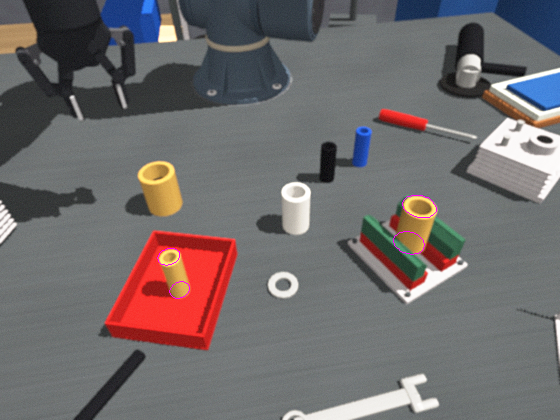

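View pics/f_top.png

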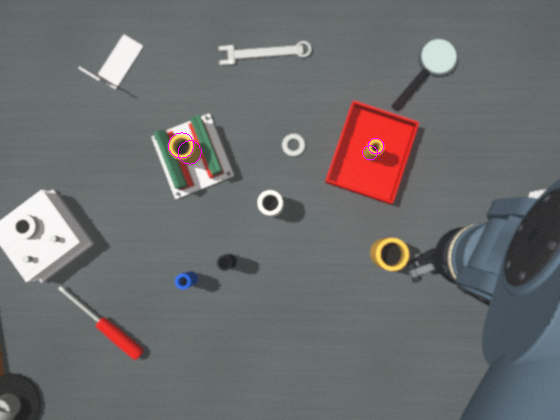

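Both bushes stand where the overlays predict. The gripper is at z = 0.19 m, about 11 cm above the 58 mm bush's top, and touches nothing.

```bash
python3 -c "
from cell import arm
print(arm.hand_in())"
```

```text
the job is handed in; nothing more can be done
None
```

The job is done and handed in at about 26 s of the 51 s allowed; `hand_in()` reports no verdict. The 44 mm bronze bush stands upright on the red no-go ledges in the gauge, and the 28 mm bush is in the red tray.

- **44 mm bush:** I lowered it in small steps. The wrist force changed by only about 9 N when it touched the ledges, well under the 60 N limit.
- **28 mm bush:** I set it down standing on the tray floor, near the middle.
- **Last checks:** In the scene and top views both bushes lie on the positions I predicted, and both look upright. The open gripper is at z = 0.19 m, clear of everything, with wrist force near zero. The 58 mm bush and the look-alikes have not moved.
- **Disagreements:** The two cameras differed by up to about 3 mm on the gauge position and about 2 mm on the others. A wrist-camera view before lowering showed the bush about 1 mm from the slot's centre. None of the checks failed.

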